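# Make the kitchen slicer safe: unlock the food holder, park it over the blade, lock it

## Robot

A 7-joint arm with a two-finger parallel gripper is mounted at the origin on a cart in front of the work surface, level with it; the furniture and walls round the work are solid. World frame = base frame: x ahead of the robot, y to its left, z up, the work surface at z = 0. Lengths are in m, angles in rad, forces in N, time in s.
With the tool pointing down it reaches from about 0.425 to 0.825 m from the base axis. Payload 3.6 kg.
Tool frame: the origin (TCP) lies midway between the tips of the shut fingers; the grasp point (between the pads) lies 19 mm behind it; z points along the fingers, y is the line along which they close (so a half turn about z gives the same grasp; the last joint's range is limited). The gripper opens to 93 mm and grips with 3 to 60 N. Pads are 15 mm wide; open, the fingers measure 128 mm over their backs; the gripper's body (75 mm by 188 mm) begins 65 mm behind the grasp point.
Start: joints at [-1.298, 0.615, -0.013, 1.423, 0.008, 1.103, -0.04], TCP at [0.192, 0.621, 0.219] pointing down, gripper open.
Joint ranges: [-3.12, 3.12], [-0.3, 2.06], [-1.34, 1.32], [0.26, 2.42], [-1.36, 4.5], [0.01, 1.98], [-2.84, 2.84]. Speed limits (rad/s): [2.79, 2.79, 3.14, 3.14, 3.14, 3.14, 3.14].

## Interface

Orientations are given as a 3x3 rotation matrix whose columns are the frame's x, y, z axes.
In Python, from workcell import r gives the robot as it stands. Calls block until the motion is done:
- r.move_pose(position, orientation): joint-space move of the TCP to a pose.
- r.move_linear(position, orientation=None, velocity=0.15, contact_N=None): straight line of the TCP; orientation=None keeps the orientation; velocity is the mean speed in m/s. With contact_N (N) it stops when the force on the tool has changed by that much, and returns True; else False.
- r.move_j(angles): joint-space move.
- r.command_gripper(opening, newtons=None): finger opening in m; newtons is the grip in N (None keeps the last); returns when the fingers have stopped.
- r.hold(seconds).
- r.ik(position, orientation): joint angles nearest the present ones, or None.
- r.get_state(): the state.
- r.get_image(name): name is "scene" or "top" or "wrist"; returns (picture, depth): 480x640x3 uint8, red, green, blue; 480x640 float32, m along the optical axis (not along the pixel's ray), 0 where there is no reading.
- r.camera_info(name): a dict with "intrinsics" (3x3 intrinsics, pixels), "cam_to_world" (4x4, takes a point from camera to world coordinates); the wrist camera has in their place "mount" (4x4, takes a point from camera to tool coordinates, whose origin is the TCP and whose axes are the flange's). Camera axes: x right, y down, z forward; pixel columns grow to the right and rows downward; lengths in m; the calibration is good to about 2 mm. A picture is of the moment at which its call begins: read the wrist's pose just before it. camera_info takes no time and is no camera call.
A pose or a line that the arm cannot do raises r.Unreachable and nothing moves.
- r.job_done(): hands the job in; it is judged then, once.
Trained networks look in the newest picture that a camera, given by its name, has taken for a name from the list of things; names that differ only in an ending like _2 or _b are one class to them, and where a whole thing is asked for, a point or a joint stands for the part that bears it (a point fixed in the world has none). Each returns a list of dicts, best first, with "p" (0 to 1); they miss things now and then, are a little off and sometimes report something else, mostly with a low value. They report only what shows in the picture. A call takes as long as a camera call.
- r.find_in(target, camera): "location" ([column, row] in pixels, amid what is visible of it).
The state is a dict: "time_s": time; "joint_positions": joint angles; "dq": joint speeds; "joint_torque": joint torques, N m; "tcp_pos": TCP position; "tool_rot": TCP orientation; "ft_force": force on the tool from outside, world axes, zero at the start; "torque": the same for the moment, N m; "finger_gap": finger opening in m; "grasp_force": force on a finger pad.
Only numpy, scipy, OpenCV 4.12 (cv2) and the standard library are available. Lean on these libraries where they do the work, as an engineer would, in place of code of your own. Each camera call takes 0.05 s, during which the arm holds its last target. There are 200 camera calls.

## Task

The vegetable slicer has been left with its blade bare. Slide the orange lock on the white food holder inward to free it, push the holder by its knob along the rails until it covers the blade and the lock's bolt stands opposite the second slot in the rail, then slide the lock all the way back out so that the bolt sits in that slot and the holder is locked there. Do not touch the blade, and leave the jars and the mill where they stand.

Things in the scene. Friction and masses are not known exactly. Their poses are not given: they have to be found in the camera images.
- slicer: Flat vegetable slicer (mandoline), fixed by suction feet: clear catch box under a dark teal bed 316 x 129 mm, steel runway between two rails (tops 80 mm above the worktop, inner faces at y = -46 and 46 mm, 16 mm wide). Origin: on the worktop under the bed's middle; x along the rails from the loading end to the far end, y left, z up. Only the right rail (-y) is slotted.
- food_holder (a joint): Travel of the white food holder (plate 90 x 90 mm, top 80 mm up) along slicer x, m: 0 = loading end, lock opposite the loading slot; 0.128 = over the blade, lock opposite the blade slot. Runs -0.003 to 0.180, so it can overshoot. Starts locked within 1.5 mm of 0; 2.5 mm of play when locked. Free, about 2.5 N moves it; it stays where left.
- knob (a point): Middle of the holder's white round knob: 34 mm across, straight from 7 mm below to 7 mm above this point, narrower neck beneath, top 13 mm above it. 115 mm above the worktop, at slicer x = -110 mm + food_holder travel, y = 0.
- lock_slide (a joint): Travel of the orange lock on the holder, m: 0 = locked (bolt 11 mm into a slot of the right rail); grows as the tab moves inward (slicer +y) to its stop at 0.014 = free; the bolt is clear of the rail above 0.011. Bolt 8 mm thick, round-nosed: enters a slot within 2.5 mm of its middle, and up to 2 mm farther off it draws itself in. About 2 N moves it; it stays where left.
- lock_tab (a point): On the orange upright thumb tab: 22 mm along the rails, 12 mm across (the way it slides), top 9 mm above this point, foot 13 mm below. 94 mm above the worktop, 48 mm towards slicer +x from the knob's centre, at slicer y = -29 mm + lock_slide travel. Rail and holder tops lie 14 mm below the point, small guide cheeks 11 mm below. Pinch it across the 12 mm or push it.
- loading_slot (a point): Middle of the loading slot, at the right rail's inner top edge (slicer x = -62, y = -46, z = 80 mm). The slot crosses the rail, 13 mm wide along x, open at the top; an orange tick on the rail's outer side marks it.
- blade_slot (a point): Middle of the blade slot, the second and farther slot, at the right rail's inner top edge (slicer x = 66, y = -46, z = 80 mm); same shape and tick as the loading slot. The bolt lies at the same slicer x as point lock_tab.
- blade: Fixed skew steel blade across the runway, 22 mm wide, 68 mm above the worktop. Origin: its middle, at slicer x = 36 mm. Not to be touched.
- honey_jar: Honey jar with a yellow lid, 64 mm across and 109 mm tall, standing in front of the sink, left of the mill. Origin: centre of its underside. Leave it.
- jam_jar: Red jam jar with a yellow lid, 71 mm across and 102 mm tall, standing behind the slicer on the left. Origin: centre of its underside. Leave it.
- salt_mill: Brown wooden mill, 58 mm across and 135 mm tall, standing in front of the sink near the slicer. Origin: centre of its underside. Leave it.

How it is judged:
By the outcome, as a careful person would: the job done as asked, in the order asked, and still so for the second after the job is handed in, with the robot touching nothing.
It also fails if it takes over 58 s, if anything falls off the work surface, if the arm or the gripper's body presses on something with over 40 N, if the wrist force passes 120 N, or if a joint passes its speed limit or range.

## Working session

There is one attempt and no reset: what is moved stays moved. The work goes in short steps, each a Python script; the robot and the scene stay as the last script left them, time stands still between calls to the robot, and variables do not carry over. Pictures are saved under pics/ and viewed, at most 10 in all, crops included, and the job is handed in when it is done.

```bash
mkdir -p pics; cat > h.py <<'E'
import numpy as np, cv2
from workcell import r
def cam(name):
    s=r.get_state(); im,d=r.get_image(name); ci=r.camera_info(name)
    K=np.array(ci["intrinsics"])
    if "cam_to_world" in ci: T=np.array(ci["cam_to_world"])
    else:
        W=np.eye(4); W[:3,:3]=s["tool_rot"]; W[:3,3]=s["tcp_pos"]; T=W@np.array(ci["mount"])
    return im,d,K,T
def ray(uv,K,T,z):  # intersect pixel ray with height z
    v=T[:3,:3]@np.linalg.solve(K,[uv[0],uv[1],1.]); o=T[:3,3]
    return o+v*(z-o[2])/v[2]
def pt(uv,d,K,T):
    u,v=map(int,np.round(uv)); zz=np.median(d[v-1:v+2,u-1:u+2])
    return (T@np.r_[np.linalg.solve(K,[uv[0],uv[1],1.])*zz,1])[:3]
def save(n,im): cv2.imwrite(f"pics/{n}.png",cv2.cvtColor(im,cv2.COLOR_RGB2BGR))
E
python3 - <<'E'
from h import *
Z=dict(knob=.128,lock_tab=.103,loading_slot=.08,blade_slot=.08,blade=.068,slicer=.07,salt_mill=.135,honey_jar=.109,jam_jar=.102)
for c in("top","scene"):
    im,d,K,T=cam(c); save(c,im)
    for t,z in Z.items():
        for f in r.find_in(t,c)[:2]:
            print(c,t,round(f["p"],2),np.round(f["location"]),np.round(ray(f["location"],K,T,z),3),np.round(pt(f["location"],d,K,T),3))
print(r.get_state()["tool_rot"],r.get_state()["time_s"])
E
```

```text
top knob 0.75 [373. 283.] [ 0.502 -0.191  0.128] [ 0.503 -0.192  0.122]
top lock_tab 0.52 [392. 282.] [ 0.501 -0.235  0.103] [ 0.502 -0.236  0.1  ]
top loading_slot 0.94 [391. 256.] [ 0.563 -0.245  0.08 ] [ 0.565 -0.248  0.068]
top blade_slot 0.88 [391. 251.] [ 0.574 -0.247  0.08 ] [ 0.576 -0.249  0.069]
top blade 0.63 [397. 238.] [ 0.605 -0.269  0.068] [ 0.605 -0.269  0.068]
top slicer 0.6 [388. 251.] [ 0.577 -0.242  0.07 ] [ 0.577 -0.243  0.067]
top salt_mill 0.69 [392. 254.] [ 0.558 -0.239  0.135] [ 0.569 -0.251  0.068]
top salt_mill 0.63 [263. 340.] [0.41  0.053 0.135] [0.411 0.055 0.124]
top honey_jar 0.61 [204. 346.] [0.414 0.179 0.109] [0.414 0.18  0.109]
top honey_jar 0.36 [313. 176.] [ 0.76  -0.091  0.109] [ 0.763 -0.091  0.102]
top jam_jar 0.77 [314. 175.] [ 0.767 -0.094  0.102] [ 0.767 -0.094  0.102]
scene knob 0.81 [413. 244.] [ 0.454 -0.128  0.128] [ 0.485 -0.174  0.096]
scene lock_tab 0.5 [426. 236.] [ 0.481 -0.207  0.103] [ 0.499 -0.235  0.085]
scene loading_slot 0.6 [404. 242.] [ 0.519 -0.191  0.08 ] [ 0.518 -0.19   0.081]
scene blade_slot 0.57 [404. 239.] [ 0.525 -0.201  0.08 ] [ 0.527 -0.202  0.079]
scene blade_slot 0.41 [283. 226.] [ 0.738 -0.057  0.08 ] [ 0.756 -0.07   0.068]
scene blade 0.71 [397. 221.] [ 0.602 -0.272  0.068] [ 0.6  -0.27  0.07]
scene blade 0.44 [283. 225.] [ 0.761 -0.073  0.068] [ 0.756 -0.07   0.071]
scene slicer 0.63 [404. 240.] [ 0.534 -0.21   0.07 ] [ 0.524 -0.196  0.08 ]
scene salt_mill 0.63 [358. 340.] [0.348 0.13  0.135] [0.399 0.072 0.065]
scene honey_jar 0.88 [288. 379.] [0.378 0.224 0.109] [0.397 0.21  0.085]
scene jam_jar 0.84 [284. 226.] [ 0.706 -0.034  0.102] [ 0.756 -0.072  0.069]
scene jam_jar 0.28 [404. 244.] [ 0.494 -0.154  0.102] [ 0.507 -0.172  0.089]
[[-9.55413144e-01  2.95272287e-01 -4.26811349e-05]
 [ 2.95272287e-01  9.55413144e-01  6.47773817e-06]
 [ 4.26908138e-05 -6.41364011e-06 -9.99999999e-01]] 1.0
```

View pics/top.png

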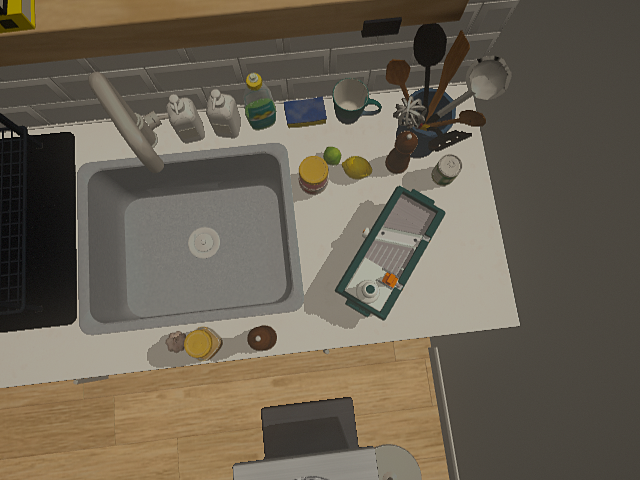

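View pics/scene.png

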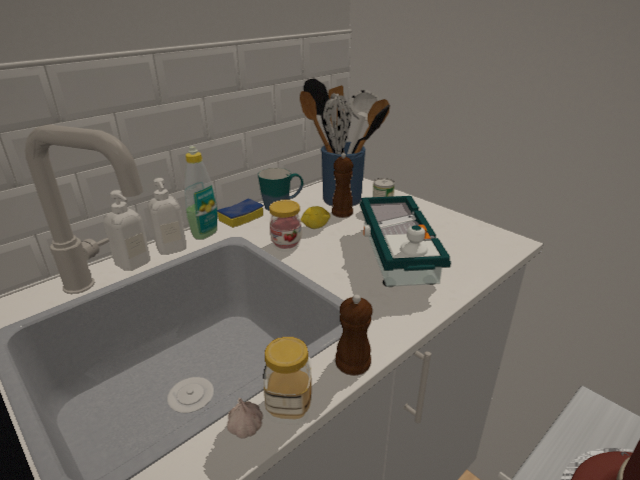

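```bash
cat >> h.py <<'E'
def fit(im,K,T,z=.08,box=None):
    hsv=cv2.cvtColor(im,cv2.COLOR_RGB2HSV)
    m=cv2.inRange(hsv,(75,90,20),(100,255,130))
    if box: q=np.zeros_like(m); a,b,c,e=box; q[b:e,a:c]=m[b:e,a:c]; m=q
    cs,_=cv2.findContours(m,cv2.RETR_EXTERNAL,cv2.CHAIN_APPROX_NONE)
    c=max(cs,key=cv2.contourArea)[:,0]
    P=np.array([ray(p,K,T,z)[:2] for p in c],np.float32)
    return cv2.minAreaRect(P*1000),m
E
python3 - <<'E'
from h import *
im,d,K,T=cam("top")
print(fit(im,K,T,.08,(320,180,460,330))[0])
print(r.camera_info("wrist")["mount"])
(cx,cy),(a,b),ang=fit(im,K,T,.08,(320,180,460,330))[0]
C=np.array([cx,cy])/1000
k=np.array([.503,-.192]); yaw=np.arctan2(*(C-k)[::-1]); print(C,yaw,np.linalg.norm(C-k))
R0=np.array(r.get_state()["tool_rot"])
def down(yx): # tool x axis heading yx
    x=np.array([np.cos(yx),np.sin(yx),0]); z=np.array([0,0,-1.]); return np.column_stack([x,np.cross(z,x),z])
for s in (0,np.pi):
  q=r.ik([.55,-.22,.35],down(yaw+s)); print(s,q)
  q=r.ik([.55,-.22,.35],down(yaw+s+np.pi/2)); print(s+1.57,q)
E
```

```text
((658.5606689453125, -372.5660705566406), (32.2870979309082, 6.828457355499268), 35.67804718017578)
[[ 1.35188376e-03 -9.56508620e-01 -2.91700928e-01  8.18700122e-02]
 [ 9.99999055e-01  1.22058720e-03  6.32086799e-04 -2.72387477e-04]
 [-2.48550052e-04 -2.91701507e-01  9.56509367e-01 -1.64664389e-01]
 [ 0.00000000e+00  0.00000000e+00  0.00000000e+00  1.00000000e+00]]
[ 0.65856067 -0.37256607] -0.859654157464807 0.23833427692839074
0 [-0.24858228  0.62652929  1.13542064  1.39428231 -0.56377619  1.46942392
 -1.56557881]
1.57 [-0.22405948  0.59766787  1.06079046  1.39360277 -0.51779915  1.4457759
 -0.03689835]
3.141592653589793 [-0.15576237  0.54167906  0.88889016  1.39162663 -0.41805475  1.40295794
  1.44182967]
4.711592653589793 [ 0.94208898  0.63633532 -1.14819978  1.35496424  0.57418635  1.50492743
  2.12049783]
```

```bash
cat >> h.py <<'E'
def down(yx):
    x=np.array([np.cos(yx),np.sin(yx),0]); z=np.array([0,0,-1.]); return np.column_stack([x,np.cross(z,x),z])
E
python3 - <<'E'
from h import *
im,d,K,T=cam("top")
P=np.array([ray(p,K,T,.078)[:2] for p in [(402,187),(445,208),(382,319),(337,293)]])
C=P.mean(0); v=P[0]+P[1]-P[2]-P[3]; yaw=np.arctan2(v[1],v[0]); print(P,C,yaw,np.linalg.norm(v)/2)
X=np.array([np.cos(yaw),np.sin(yaw)]);print("knob",C-.11*X)
for s in(0,np.pi):
  for l in(-.11,.066):
    for z in (.087,.3):
      p=C+l*X; print(s,l,z,r.ik([*p,z],down(yaw+s)))
s=np.pi
r.move_pose([.5,.2,.35],down(0.3+s))
p=C+(-.08-.0)*X
r.move_pose([*p,.28],down(yaw+s))
im,d,K,T=cam("wrist"); save("w1",im)
for t,z in dict(knob=.128,lock_tab=.103,loading_slot=.08,blade_slot=.08,blade=.068).items():
    for f in r.find_in(t,"wrist")[:2]: 
        print(t,round(f["p"],2),np.round(f["location"]),np.round(ray(f["location"],K,T,z),3),np.round(pt(f["location"],d,K,T),3))
print(r.get_state()["time_s"])
E
```

```text
[[ 0.72158036 -0.29643038]
 [ 0.65990877 -0.38733132]
 [ 0.42609688 -0.20561694]
 [ 0.4941247  -0.11461441]] [ 0.57542768 -0.25099826] -0.6674498192040178 0.2936503278636936
knob [ 0.48903338 -0.18290991]
0 -0.11 0.087 [-0.24602491  0.7899642   0.93966204  1.95379265 -0.8574845   0.86083104
 -1.07208685]
0 -0.11 0.3 [-0.38189576  0.53514693  1.13744145  1.68152136 -0.50803028  1.25782858
 -1.37307023]
0 0.066 0.087 [-0.09554293  1.08029893  1.13069719  1.44424313 -0.99795151  1.2520896
 -1.09599111]
0 0.066 0.3 [-0.05550452  0.84083326  1.13313155  1.16563482 -0.74125379  1.54337617
 -1.30973636]
3.141592653589793 -0.11 0.087 [ 0.13539972  0.61059343  0.27373784  1.94264048 -0.26876074  0.62328731
  1.48487721]
3.141592653589793 -0.11 0.3 [-0.21123244  0.41878055  0.78795595  1.67745535 -0.31729113  1.17836735
  1.5598642 ]
3.141592653589793 0.066 0.087 [ 0.25816516  0.82487293  0.27629664  1.43108153 -0.25442015  0.92076611
  1.50772629]
3.141592653589793 0.066 0.3 [ 0.10092186  0.70111572  0.65296164  1.15947312 -0.4085668   1.40592777
  1.60412357]
knob 0.76 [316. 195.] [ 0.495 -0.187  0.128] [ 0.495 -0.188  0.127]
lock_tab 0.71 [290. 224.] [ 0.507 -0.23   0.103] [ 0.507 -0.23   0.102]
loading_slot 0.8 [318. 238.] [ 0.543 -0.221  0.08 ] [ 0.546 -0.224  0.067]
blade_slot 0.58 [316. 239.] [ 0.542 -0.223  0.08 ] [ 0.545 -0.226  0.067]
blade 0.8 [318. 295.] [ 0.603 -0.267  0.068] [ 0.603 -0.268  0.066]
4.85
```

View pics/w1.png

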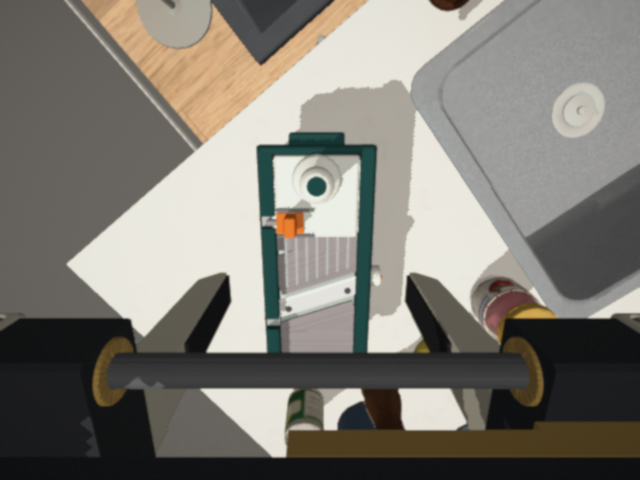

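```bash
python3 - <<'E'
from h import *
im,d,K,T=cam("wrist")
cv2.imwrite("pics/w1c.png",cv2.resize(cv2.cvtColor(im[120:360,230:400],cv2.COLOR_RGB2BGR),None,fx=2.5*1,fy=2.5,interpolation=cv2.INTER_CUBIC))
hsv=cv2.cvtColor(im,cv2.COLOR_RGB2HSV)
m=cv2.inRange(hsv,(5,150,120),(20,255,255));m[:120]=0;m[350:]=0;m[:,:230]=0;m[:,400:]=0
ys,xs=np.nonzero(m)
Q=np.array([pt((x,y),d,K,T) for x,y in zip(xs,ys)])
t=Q[Q[:,2]>.099]; print(len(Q),len(t),t.mean(0),xs[Q[:,2]>.099].min(),xs[Q[:,2]>.099].max(),ys[Q[:,2]>.099].min(),ys[Q[:,2]>.099].max())
a=ray((317,150),K,T,.08);b=ray((318.5,350),K,T,.08);print(a,b,np.arctan2(*(b-a)[1::-1]))
# teal rail points by depth: height ~0.08
V,U=np.mgrid[130:350,230:400]
A=(T[:3,:3]@np.linalg.solve(K,np.stack([U.ravel(),V.ravel(),np.ones(U.size)]))*d[130:350,230:400].ravel()).T+T[:3,3]
g=im[130:350,230:400].reshape(-1,3).astype(int)
teal=(g[:,1]-g[:,0]>20)&(abs(A[:,2]-.08)<.006)
rect=cv2.minAreaRect((A[teal][:,:2]*1000).astype(np.float32));print(teal.sum(),rect)
kn=(A[:,2]>.118)&(A[:,2]<.14); k=A[kn]; print("knob",kn.sum(),cv2.minEnclosingCircle((k[:,:2]*1000).astype(np.float32)),k.mean(0))
lo=ray((267,221),K,T,.08);bl=ray((272,322),K,T,.08);print(lo,bl,np.linalg.norm(bl-lo),np.arctan2(*(bl-lo)[1::-1]))
E
```

```text
543 216 [ 0.5089262  -0.23332279  0.10125316] 285 296 218 236
[ 0.46552669 -0.16457018  0.08      ] [ 0.65662208 -0.31207775  0.08      ] -0.6573738413852006
5753 ((559.65966796875, -237.0294189453125), (123.12129974365234, 247.48458862304688), 52.129920959472656)
knob 976 ((489.2125244140625, -182.13742065429688), 16.84369468688965) [ 0.48851507 -0.18146833  0.12473293]
[ 0.49143829 -0.25469033  0.08      ] [ 0.59100873 -0.33191803  0.08      ] 0.12600948299396836 -0.6596902365002635
```

View pics/w1c.png

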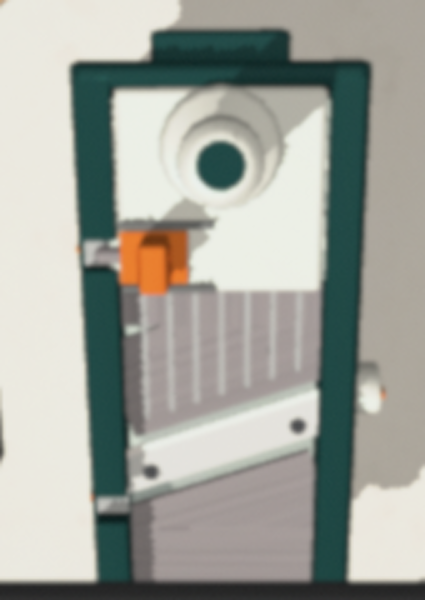

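```bash
cat >> h.py <<'E'
YAW=-.660; X=np.array([np.cos(YAW),np.sin(YAW),0]); Y=np.array([-X[1],X[0],0])
KN=np.array([.4892,-.1821,0]); R=down(YAW+np.pi)
def at(x,y,z): return KN+x*X+y*Y+np.array([0,0,z])  # relative to initial knob, slicer axes
def rep(n):
    s=r.get_state(); p=np.array(s["tcp_pos"])-KN
    print(n,"t%.2f"%s["time_s"],"rel mm",np.round([p@X*1e3,p@Y*1e3,p[2]*1e3],1),"F(slicer)",np.round([np.dot(s["ft_force"],X),np.dot(s["ft_force"],Y),s["ft_force"][2]],1),"gap %.1f g %.1f"%(s["finger_gap"]*1e3,s["grasp_force"]))
def orange():
    im,d,K,T=cam("wrist"); hsv=cv2.cvtColor(im,cv2.COLOR_RGB2HSV)
    m=cv2.inRange(hsv,(5,150,120),(20,255,255)); ys,xs=np.nonzero(m)
    Q=np.array([pt((x,y),d,K,T) for x,y in zip(xs,ys) if 0<x<639 and 0<y<479])-KN
    q=np.c_[Q@X,Q@Y,Q[:,2]]*1e3; s=(abs(q[:,2]-102)<4)&(abs(q[:,1]+20)<30)
    print("tab",s.sum(),np.round(q[s].mean(0),1)); return im
E
python3 - <<'E'
from h import *
r.command_gripper(.042,8)
r.move_pose(at(.048,-.029,.15),R); rep("above"); im=orange(); save("w2",im)
print(r.move_linear(at(.048,-.029,.0885),velocity=.06,contact_N=6)); rep("down")
r.command_gripper(.0,8); rep("pinched")
E
```

```text
above t6.46 rel mm [ 48.8 -28.6 150.8] F(slicer) [0.5 0.  1.3] gap 41.9 g 0.0
tab 534 [ 46.8 -28.5 101.2]
False
down t7.68 rel mm [ 48.4 -28.9  88.9] F(slicer) [ 0.1 -0.8  0.7] gap 42.0 g 0.0
pinched t8.27 rel mm [ 48.1 -28.7  88.6] F(slicer) [0.3 1.2 0.8] gap 11.8 g 8.0
```

View pics/w2.png

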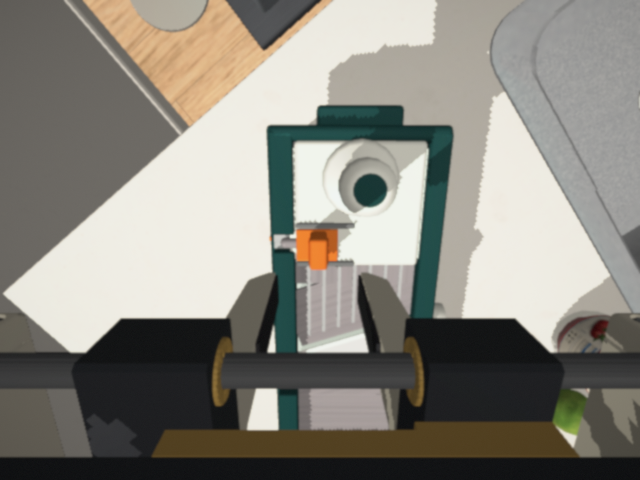

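The view shows the tab at about (318,245) between the fingers with the bolt in the slot at (285,242). The pinch gap of 11.8 mm confirms the grip, so I slide the lock inward.

```bash
python3 - <<'E'
from h import *
p=np.array(r.get_state()["tcp_pos"])
print(r.move_linear(p+.0155*Y,velocity=.02,contact_N=7)); rep("in")
r.command_gripper(.042); rep("rel")
p=np.array(r.get_state()["tcp_pos"]); r.move_linear([p[0],p[1],.155],velocity=.12)
im=orange(); save("w3",im)
r.command_gripper(.06)
r.move_linear(at(0,0,.155),velocity=.12); rep("above knob")
print(r.move_linear(at(0,0,.098),velocity=.06,contact_N=6)); rep("down")
r.command_gripper(0,8); rep("gripped")
E
```

```text
False
in t9.21 rel mm [ 48.1 -14.6  88.6] F(slicer) [-0.5 -4.9  2.5] gap 12.3 g 8.0
rel t9.90 rel mm [ 48.1 -13.1  88.6] F(slicer) [-0.2  0.2  0.9] gap 42.1 g 0.0
tab 512 [ 46.9 -15.  101.3]
above knob t11.76 rel mm [ 8.000e-01 -1.000e-01  1.554e+02] F(slicer) [-0.4 -0.1  0.9] gap 59.8 g 0.0
False
down t12.86 rel mm [ 0.4  0.1 98.4] F(slicer) [0.7 0.7 0.7] gap 59.8 g 0.0
gripped t13.41 rel mm [ 0.1  0.3 98.2] F(slicer) [-0.   1.4  0.7] gap 33.0 g 8.0
```

View pics/w3.png

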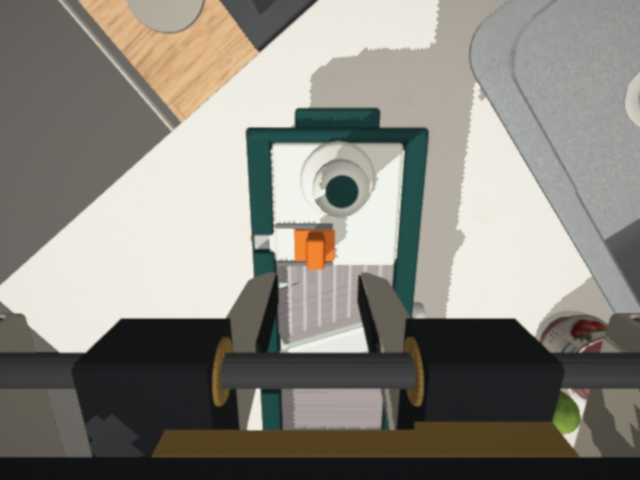

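```bash
python3 - <<'E'
from h import *
r.command_gripper(0,20); rep("grip")
p=np.array(r.get_state()["tcp_pos"])
print(r.move_linear(p+.128*X,velocity=.06,contact_N=20)); rep("moved")
r.hold(.3); rep("held")
r.command_gripper(.06); rep("rel")
p=np.array(r.get_state()["tcp_pos"]); r.move_linear([p[0],p[1],.155],velocity=.12)
r.command_gripper(.042)
r.move_linear(at(.176-.0,-.015,.155),velocity=.12); rep("above tab")
im=orange()
im,d,K,T=cam("wrist")
cv2.imwrite("pics/w4.png",cv2.resize(cv2.cvtColor(im[100:320,200:460],cv2.COLOR_RGB2BGR),None,fx=2.5,fy=2.5,interpolation=cv2.INTER_CUBIC))
V,U=np.mgrid[90:330,200:480]
A=(T[:3,:3]@np.linalg.solve(K,np.stack([U.ravel(),V.ravel(),np.ones(U.size)]))*d[90:330,200:480].ravel()).T+T[:3,3]
k=A[(A[:,2]>.118)&(A[:,2]<.14)]; c,rad=cv2.minEnclosingCircle((k[:,:2]*1000).astype(np.float32)); c=np.array([c[0]/1e3,c[1]/1e3,0])-KN
print("knob",len(k),rad,c@X,c@Y)
E
```

```text
grip t13.62 rel mm [ 0.1  0.4 98.1] F(slicer) [0.2 1.1 1.5] gap 32.3 g 20.0
False
moved t15.91 rel mm [1.282e+02 1.000e-01 9.820e+01] F(slicer) [-1.5 -0.4  3.7] gap 32.7 g 20.0
held t16.21 rel mm [1.281e+02 1.000e-01 9.820e+01] F(slicer) [-1.4  1.2  4.4] gap 32.7 g 20.0
rel t16.87 rel mm [128.1   0.3  98.1] F(slicer) [-0.9 -0.7 -0.3] gap 59.7 g 0.0
above tab t18.60 rel mm [175.4 -14.8 154.7] F(slicer) [-0.4 -0.5  0.4] gap 41.9 g 0.0
tab 518 [174.9 -15.2 101.2]
knob 2545 16.83445167541504 0.12810168888655243 -0.00021122015464219483
```

View pics/w4.png

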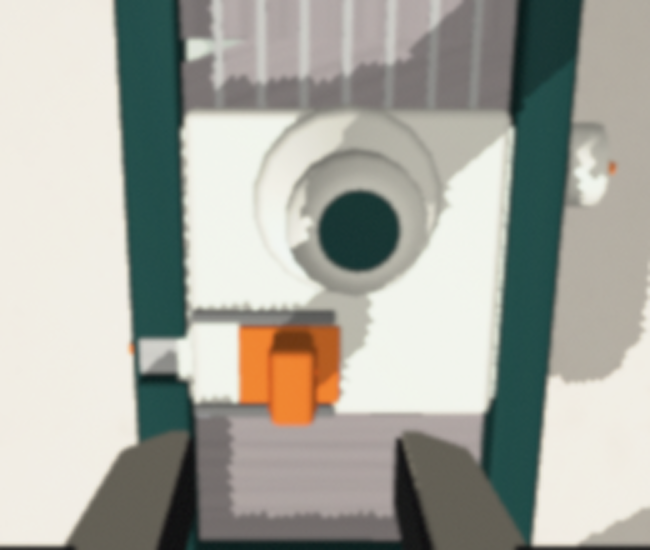

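The crop shows the holder over the blade. The bolt, between the cheeks at rows 312 and 408, is opposite the blade slot at (160,357), and the tab has travelled 128.1 mm. Next I lock it.

```bash
python3 - <<'E'
from h import *
print(r.move_linear(at(.176,-.015,.0885),velocity=.06,contact_N=6)); rep("down")
r.command_gripper(.0,10); rep("pinched")
p=np.array(r.get_state()["tcp_pos"]); y=(p-KN)@Y
print(r.move_linear(p+(-.0305-y)*Y,velocity=.02,contact_N=8)); rep("out")
r.hold(.2); rep("held")
r.command_gripper(.042); rep("rel")
p=np.array(r.get_state()["tcp_pos"]); r.move_linear([p[0],p[1],.155],velocity=.12)
im=orange()
cv2.imwrite("pics/w5.png",cv2.resize(cv2.cvtColor(im[100:320,200:460],cv2.COLOR_RGB2BGR),None,fx=2.5,fy=2.5,interpolation=cv2.INTER_CUBIC))
rep("up")
E
```

```text
False
down t19.96 rel mm [176.4 -15.   89.1] F(slicer) [ 0.  -0.5  0.6] gap 42.3 g 0.0
pinched t20.54 rel mm [176.  -15.   88.6] F(slicer) [0.1 0.  1.3] gap 11.9 g 10.0
False
out t21.47 rel mm [176.  -29.1  88.6] F(slicer) [0.3 5.8 0.3] gap 11.7 g 10.0
held t21.67 rel mm [176.  -29.2  88.6] F(slicer) [ 0.6  5.1 -0.1] gap 11.9 g 10.0
rel t22.36 rel mm [176.  -30.7  88.5] F(slicer) [ 0.6 -0.2  0.3] gap 42.1 g 0.0
tab 514 [174.9 -29.3 101.3]
up t23.11 rel mm [175.2 -30.7 153.9] F(slicer) [-0.7 -0.3 -0.4] gap 42.0 g 0.0
```

View pics/w5.png

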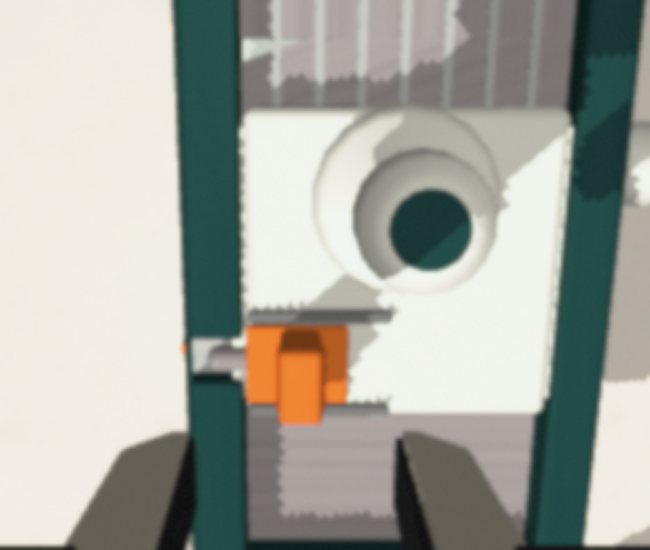

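The crop shows the bolt fully in the blade slot at (220,357), with the tab back at y = -29.3 mm against the stop and the gripper clear.

```bash
python3 -c "
from h import *
p=np.array(r.get_state()['tcp_pos']); r.move_linear([p[0],p[1],.22],velocity=.12); print(r.job_done())"
```

```text
the job is handed in; nothing more can be done
None
```

The holder now covers the blade and is locked there with its bolt in the second slot; the job is handed in, and the blade, jars and mill were not touched.

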